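# Sanitise the bedside handset under the UV lamp and dock it

### The job

Sanitise the cordless handset: hold it upright, its middle opposite the middle of the violet window of the lamp and about 6 cm from the glass, and show it squarely, for a second each, first the keypad side, then the navy back, then the edge with the orange stripe, then the edge with the green stripe. No finger may touch the side being shown, so stand the handset down on the way and take it again by the other pair of sides. Then stand it on the sloped charging dock, foot on the ledge, back against the backrest and keypad outwards; never drop or tip over the handset, do not bump the lamp, and leave everything else where it is.

Things in the scene. Friction and masses are not known exactly. Their poses are not given: they have to be found in the camera images.
- handset: white cordless handset standing on its foot, 36 (x) x 52 (y) x 165 (z) mm, 0.22 kg. Origin under the foot's centre, z to the top end; keypad side faces its -x, navy back +x, orange-striped edge +y, green-striped edge -y. Side panels run from 20 mm up to the top, corners recessed. Grip the top 45 mm: by both edges (52 mm) or by keypad and back (36 mm). Starts upright at any yaw
- key_side: keypad side of the handset (small screen and black keys, panel 40 mm wide), part of the handset; origin at its middle on the outer surface, 85 mm above the foot, 18 mm from the handset's axis; z points outwards, x along the handset's length, y across
- back_side: navy back of the handset (panel 40 mm wide), part of the handset; origin on the outer surface 85 mm above the foot, 18 mm from the axis; z outwards, x along the length
- orange_edge: handset edge with an orange stripe (panel 25 mm wide), part of the handset; origin on the outer surface 85 mm above the foot, 26 mm from the axis; z outwards, y along the length
- green_edge: handset edge with a green stripe (panel 25 mm wide), part of the handset; origin on the outer surface 85 mm above the foot, 26 mm from the axis; z outwards, y along the length
- lamp: fixed grey UV lamp: base disc 120 mm across, post, head 40 x 120 x 140 mm (x, y, z) from 130 to 270 mm above the table, a switch stub up to 290 mm. Origin under the centre of the base; the window is on its -x side
- window: violet glass of the lamp, 90 mm wide, 110 mm high, upright. Origin at the centre of the glass, 200 mm above the table; z points horizontally out of the glass, x along its vertical, y across
- dock: fixed black charging dock, base 90 x 90 mm, ledge about 45 mm high, backrest top about 125 mm high. Origin under the ledge's middle on the table; it opens to its -x
- rest: grey sloped support of the dock, leaning back 20 degrees. Origin on the ledge where the centre of the handset's foot goes; z up along the backrest, x into the backrest (its face is at x = 19.5 mm, 50 mm wide, 81 mm high), y across. Ledge 70 mm wide, 4 mm lip at x = -21.5 mm. A docked handset has the same origin and axes as this frame
- tray: fixed brown valet tray, 230 x 230 mm, 6 mm thick, flat; the handset, cup, clock and jar stand on it in four places in any order. Origin under its centre
- cup: bystander on the tray: white cup, 68 mm across, 90 mm tall; origin under its centre
- clock: bystander on the tray: black alarm clock, 40 x 70 x 70 mm; origin under its centre
- jar: bystander on the tray: amber jar, 60 mm across, 65 mm tall; origin under its centre
- bottle: bystander: green water bottle, 62 mm across, 200 mm tall, between tray and dock; origin under its centre
- book: bystander: red book lying flat, 130 x 190 x 32 mm; origin under its centre
- spectacles: bystander: brown spectacles lying on the book, 130 x 130 x 45 mm; origin under their middle
- remote: bystander: black TV remote lying flat, 50 x 160 x 20 mm; origin under its centre

How it is judged:
By the outcome, as a careful person would: the job done as asked, in the order asked, and still so for the second after the job is handed in, with the robot touching nothing.
It also fails if it takes over 72 s, if anything falls off the work surface, if the arm or the gripper's body presses on something with over 40 N, if the wrist force passes 120 N, or if a joint passes its speed limit or range.

### The arm

A 6-joint arm with a two-finger parallel gripper is mounted at the origin on the work surface. World frame = base frame: x ahead of the robot, y to its left, z up, the work surface at z = 0. Lengths are in m, angles in rad, forces in N, time in s.
With the tool pointing down it reaches from about 0.325 to 0.85 m from the base axis. Payload 4.4 kg.
Tool frame: the origin (TCP) lies between the finger pads; the fingertips stand 17 mm ahead of it and the grasp point (between the pads) lies 2 mm behind it; z points along the fingers, y is the line along which they close (so a half turn about z gives the same grasp; the last joint's range is limited). The gripper opens to 94 mm and grips with 3 to 60 N. Pads are 16 mm wide; open, the fingers measure 119 mm over their backs; the gripper's body (75 mm by 177 mm) begins 78 mm behind the grasp point.
Start: joints at [-1.363, 0.207, 1.542, -0, 1.393, -0.15], TCP at [0.202, -0.538, 0.222] pointing down, gripper open.
Joint ranges: [-2.73, 2.73], [-0.86, 2.22], [0.23, 2.46], [-1.11, 4.25], [0.08, 2.63], [-2.82, 2.82]. Speed limits (rad/s): [2.79, 2.79, 3.14, 3.14, 3.14, 3.14].

### API

Orientations are given as a rotation vector (axis times angle).
In Python, from plant import bot gives the robot as it stands.
- The arm moves only by the shell command python3 -m pendant 'ROWS' [FORCE]. ROWS is JSON, a list of rows, each a list of 3 entries, a list of its own where there are three numbers: the opening, from 0 (shut) to 1 (fully open), then the shift along the world's x, y, z in m, then the turn, a rotation vector about the world's x, y, z in degrees. In form: [[fingers, [dx, dy, dz], [ax, ay, az]], ...]. A call has 1 to 20 rows; each row shifts and turns the commanded pose from where the row before left it; what a row does not reach is not made up. A row lasts 1/10 s, in which the tool goes at most 50 mm and 8.59 degrees, less where a joint would pass 70% of its speed; a pose out of reach is approached as far as the arm can. A call is refused whole if a number of a shift passes 0.05 or a number of a turn 8.59, either way. A call with a gripper value outside its range is refused whole. The fingers move at their own pace and stop on an object; FORCE is the grip in N (left out, the last holds). Time passes only in rows, so rows that do not move let the fingers close. It gives the time, the measured TCP pose, the force, the opening and the grip force at its end, in the units of the state.
- bot.read_state(): the state, without advancing time (a new reading comes with each control period).
- bot.read_camera(name): name is "scene" or "top"; returns the picture (480x640x3 uint8, red, green, blue); there is no depth.
- bot.camera_info(name): a dict with "fx", "fy", "cx", "cy" (pixels), "origin" and "rotation" of the camera in the world. Camera axes: x right, y down, z forward; pixel columns grow to the right and rows downward; lengths in m; the calibration is good to about 2 mm. A picture is of the moment at which its call begins. camera_info takes no time and is no camera call.
- bot.finish_job(): hands the job in; it is judged then, once.
Trained networks look in the newest picture that a camera, given by its name, has taken for a name from the list of things; names that differ only in an ending like _2 or _b are one class to them, and where a whole thing is asked for, a point or a joint stands for the part that bears it (a point fixed in the world has none). Each returns a list of dicts, best first, with "conf" (0 to 1); they miss things now and then, are a little off and sometimes report something else, mostly with a low value. They report only what shows in the picture. A call takes as long as a camera call.
- bot.find_in(camera, thing): "xyz" ([x, y, z] in m, in the coordinates of the camera as it stood for that picture, good to about 4 mm: the middle of the surface that is visible of it).
The state is a dict: "time": time; "joints": joint angles; "joint_vel": joint speeds; "joint_efforts": joint torques, N m; "ee_pos": TCP position; "tcp_rot": TCP orientation; "force": force on the tool from outside, world axes, zero at the start; "moment": the same for the moment, N m; "opening": finger opening in m; "grip_force": force on a finger pad.
Only numpy, scipy, OpenCV 4.12 (cv2) and the standard library are available. Lean on these libraries where they do the work, as an engineer would, in place of code of your own. Each camera call takes 0.05 s, during which the arm holds its last target. There are 200 camera calls.

## Working session

There is one attempt and no reset: what is moved stays moved. The work goes in short steps, Python scripts to look and compute and a shell command to move; the robot and the scene stay as the last step left them, time stands still between calls to the robot, and variables do not carry over. Pictures are saved under pics/ and viewed, at most 10 in all, crops included, and the job is handed in when it is done.

```bash
ls; mkdir -p pics
cat > h.py <<'E'
import numpy as np,cv2
from plant import bot
from scipy.spatial.transform import Rotation as R
def cw(cam,p):
    i=bot.camera_info(cam); return np.array(i["rotation"])@np.array(p)+np.array(i["origin"])
def ray(cam,u,v,z):
    i=bot.camera_info(cam); d=np.array(i["rotation"])@np.array([(u-i["cx"])/i["fx"],(v-i["cy"])/i["fy"],1]); o=np.array(i["origin"])
    return o+d*(z-o[2])/d[2]
def px(cam,p):
    i=bot.camera_info(cam); q=np.array(i["rotation"]).T@(np.array(p)-np.array(i["origin"])); return np.array([i["fx"]*q[0]/q[2]+i["cx"],i["fy"]*q[1]/q[2]+i["cy"]])
def snap(cam,name):
    im=bot.read_camera(cam); cv2.imwrite(f"pics/{name}.png",im[...,::-1]); return im
E
python3 - <<'E'
from h import *
np.set_printoptions(precision=3,suppress=True)
for c in("scene","top"):
    snap(c,c+"0"); i=bot.camera_info(c); print(c,i)
    for t in "handset key_side back_side orange_edge green_edge lamp window dock rest tray bottle cup".split():
        print(t,[(np.round(cw(c,d["xyz"]),3).tolist(),round(d["conf"],2)) for d in bot.find_in(c,t)[:2]])
print(bot.read_state())
E
```

```text
pics
scene {'fx': 488.3762679773705, 'fy': 488.3762679773705, 'cx': 314.9030264821241, 'cy': 237.74757130998208, 'origin': array([1.278, 0.117, 0.706]), 'rotation': array([-1.571, -1.855,  0.893])}
handset [([2.109, 0.948, 1.537], 0.64), ([2.111, 0.95, 1.539], 0.29)]
key_side [([2.178, 1.016, 1.605], 0.66)]
back_side [([2.104, 0.943, 1.532], 0.82)]
orange_edge [([1.89, 0.729, 1.318], 0.19)]
green_edge [([2.114, 0.953, 1.542], 0.78)]
lamp [([1.538, 0.377, 0.966], 0.8)]
window [([1.536, 0.375, 0.963], 0.84)]
dock [([2.674, 1.512, 2.101], 0.59)]
rest [([2.704, 1.543, 2.132], 0.72)]
tray [([2.009, 0.848, 1.437], 0.63)]
bottle [([2.514, 1.353, 1.941], 0.93)]
cup [([2.268, 1.106, 1.695], 0.62), ([1.902, 0.741, 1.329], 0.41)]
top {'fx': 482.56320130488365, 'fy': 482.56320130488365, 'cx': 316.35078952477534, 'cy': 235.51694378713853, 'origin': array([ 0.509, -0.014,  1.104]), 'rotation': array([-2.2  ,  2.148, -0.137])}
handset [([0.346, -0.176, 0.942], 0.98)]
key_side []
back_side [([0.347, -0.175, 0.943], 0.73)]
orange_edge [([0.409, -0.113, 1.005], 0.65)]
green_edge []
lamp [([1.12, 0.598, 1.716], 0.96)]
window [([0.598, 0.076, 1.194], 0.44), ([0.634, 0.112, 1.23], 0.31)]
dock [([0.032, -0.49, 0.628], 0.89)]
rest [([0.042, -0.48, 0.638], 0.76), ([0.628, 0.106, 1.224], 0.7)]
tray [([0.6, 0.077, 1.195], 0.63)]
bottle [([0.348, -0.174, 0.944], 0.98)]
cup [([0.562, 0.04, 1.158], 0.62)]
{'time': 1.3, 'joints': array([-1.362,  0.207,  1.542,  0.   ,  1.394, -0.15 ]), 'joint_vel': array([ 0.   , -0.001,  0.001, -0.002,  0.001,  0.002]), 'joint_efforts': array([ -0.001, -37.089, -28.175,   0.07 ,   0.028,  -0.   ]), 'ee_pos': array([ 0.202, -0.538,  0.222]), 'tcp_rot': array([-3.091, -0.561, -0.   ]), 'force': array([-0.098,  0.489, -0.694]), 'moment': array([-0.007, -0.018,  0.005]), 'grip_force': 0.0, 'opening': 0.09380709907019504}
```

```bash
ls pics
```

```text
scene0.png
top0.png
```

Rotation is a rotation vector; fix and re-run while viewing the pictures.

```bash
sed -i 's/np.array(i\["rotation"\])/R.from_rotvec(i["rotation"]).as_matrix()/g' h.py
python3 - <<'E'
from h import *
for c in("scene","top"):
    bot.read_camera(c)
    for t in "handset key_side back_side orange_edge green_edge lamp window dock rest tray bottle cup clock jar book spectacles remote".split():
        print(c,t,[(np.round(cw(c,d["xyz"]),3).tolist(),round(d["conf"],2)) for d in bot.find_in(c,t)[:2]])
E
```

```text
scene handset [([0.621, -0.062, 0.115], 0.67), ([0.735, -0.094, 0.066], 0.33)]
scene key_side []
scene back_side [([0.602, -0.046, 0.115], 0.57)]
scene orange_edge [([0.737, -0.094, 0.068], 0.69)]
scene green_edge [([0.422, 0.187, 0.021], 0.73), ([0.62, -0.066, 0.108], 0.72)]
scene lamp [([0.61, 0.291, 0.188], 0.98)]
scene window [([0.613, 0.301, 0.209], 0.88)]
scene dock [([0.521, -0.311, 0.038], 0.69), ([0.504, -0.183, 0.102], 0.59)]
scene rest [([0.512, -0.317, 0.058], 0.79)]
scene tray []
scene bottle [([0.502, -0.182, 0.103], 0.74), ([0.802, -0.072, 0.033], 0.67)]
scene cup []
scene clock [([0.486, 0.024, 0.064], 0.96)]
scene jar [([0.592, 0.046, 0.051], 0.68), ([0.494, -0.054, 0.078], 0.65)]
scene book [([0.8, -0.07, 0.033], 0.81)]
scene spectacles [([0.733, -0.094, 0.064], 0.65), ([0.609, 0.295, 0.188], 0.41)]
scene remote [([0.422, 0.185, 0.017], 0.55)]
top handset [([0.591, -0.064, 0.169], 0.8)]
top key_side []
top back_side [([0.485, -0.081, 0.037], 0.73), ([0.59, -0.045, 0.154], 0.59)]
top orange_edge [([0.567, -0.063, 0.136], 0.6), ([0.488, -0.318, 0.048], 0.5)]
top green_edge []
top lamp [([0.58, 0.284, 0.226], 0.7)]
top window []
top dock [([0.496, -0.315, 0.042], 0.88)]
top rest []
top tray [([0.529, -0.015, 0.006], 0.71)]
top bottle [([0.485, -0.176, 0.137], 0.77), ([0.499, -0.316, 0.041], 0.74)]
top cup [([0.486, -0.081, 0.038], 0.91)]
top clock [([0.473, 0.023, 0.072], 0.96)]
top jar [([0.569, 0.044, 0.071], 0.72)]
top book [([0.777, -0.074, 0.029], 0.58)]
top spectacles [([0.732, -0.089, 0.065], 0.85), ([0.59, -0.061, 0.172], 0.64)]
top remote [([0.414, 0.185, 0.017], 0.72)]
```

View pics/scene0.png

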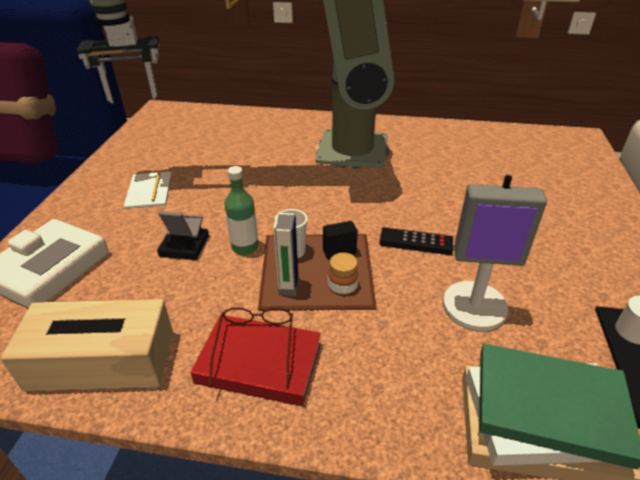

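View pics/top0.png

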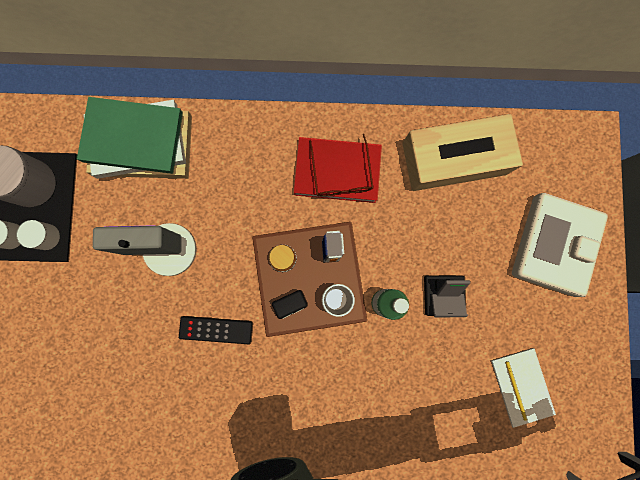

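Scene view: the lamp with its violet window (500,233) faces the camera (+x). The handset (287,250) stands on the tray with green edge towards the camera and navy back to the right (+y). The dock (183,235) is at the left, the bottle between. Top view: handset (333,245), dock (447,295), lamp head (130,240).

Run:
```python
import cv2,numpy as np
t=cv2.imread("pics/top0.png");s=cv2.imread("pics/scene0.png")
def c(im,u,v,w,h,k): return cv2.resize(im[v:v+h,u:u+w],(w*k,h*k),interpolation=cv2.INTER_CUBIC)
m=np.zeros((600,800,3),np.uint8)
m[:300,:400]=c(t,85,215,100,75,4); m[:300,400:]=c(t,295,215,100,75,4)
m[300:,:400]=c(t,400,260,100,75,4); m[300:,400:]=c(s,150,205,80,60,5)
cv2.imwrite("pics/m1.png",m)
m=np.zeros((600,800,3),np.uint8)
m[:,:400]=c(s,440,165,100,150,4);m[:,400:]=c(s,250,165,100,150,4)
cv2.imwrite("pics/m2.png",m)
```

```text
(no output)
```

View pics/m1.png

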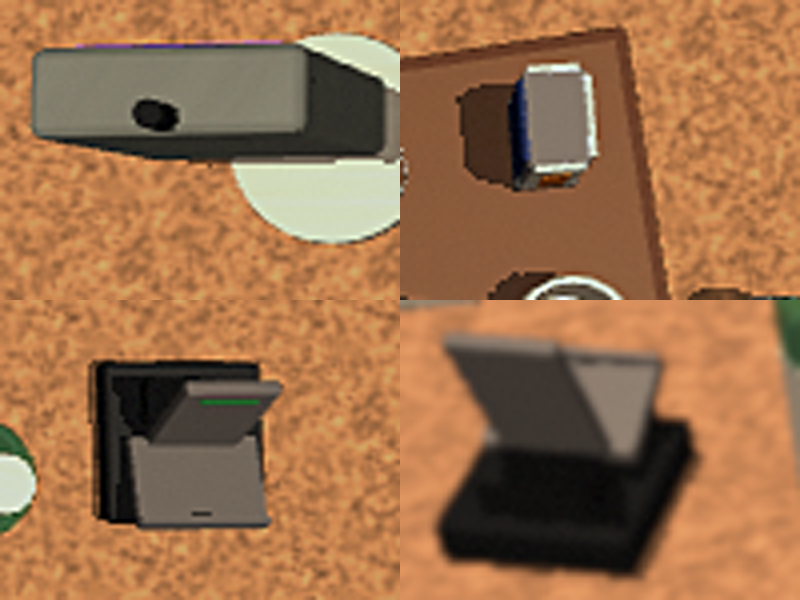

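View pics/m2.png

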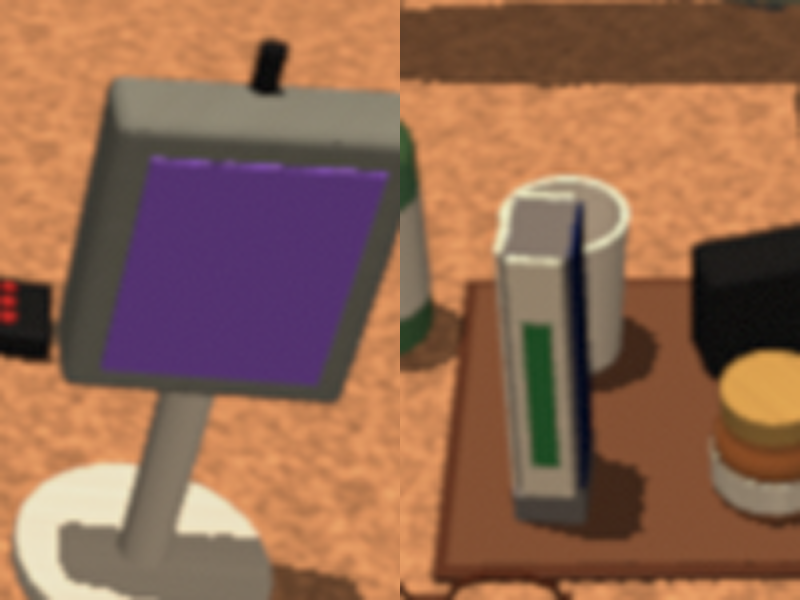

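Crops show the window corners, lamp top, dock ledge/lip/backrest corners, and handset top corners clearly. Fit poses to these clicked corners.

```bash
cat > fit.py <<'E'
from h import *
from scipy.optimize import least_squares
def fit(pts,x0,nz=False):
    def P(q,p): return R.from_euler('z',q[2]).apply(p)+[q[0],q[1],q[3] if nz else 0]
    f=lambda q:np.concatenate([px(c,P(q,np.array(p)))-uv for c,p,uv in pts])
    s=least_squares(f,x0,loss='soft_l1',x_scale=[.01,.01,.1]+([.01] if nz else []))
    return s.x,f(s.x).reshape(-1,2)
def cr(u0,v0,k,ox,oy,u,v): return np.array([u0+(u-ox+.5)/k-.5,v0+(v-oy+.5)/k-.5])
E
python3 - <<'E'
from fit import *
np.set_printoptions(precision=3,suppress=True)
S=lambda u,v:cr(440,165,4,0,0,u,v); T=lambda u,v:cr(85,215,4,0,0,u,v)
# window frame here: n=+x outwards
w=[("scene",(0,a*.045,.2+b*.055),S(*uv)) for a,b,uv in((-1,1,(152,157)),(1,1,(388,172)),(1,-1,(322,386)),(-1,-1,(102,370)))]
print("win scene",*fit(w,[.61,.3,0]),sep="\n")
h=[("top",(-.02+a*.02,b*.06,.27),T(*uv)) for a,b,uv in((1,1,(33,48)),(1,-1,(308,45)),(-1,-1,(308,134)),(-1,1,(33,136)))]
print("head top",*fit(h,[.61,.3,0]),sep="\n"); print("both",*fit(w+h,[.61,.3,0]),sep="\n")
H=lambda u,v:cr(295,215,4,400,0,u,v); G=lambda u,v:cr(250,165,4,400,0,u,v)
z=.171
a=[("top",(.018,0,z),H(521,117)),("top",(-.018,0,z),H(597,112)),("top",(0,-.026,z),H(554,62)),("top",(0,.026,z),H(560,168))]
b=[("scene",(-.018,-.026,z),G(497,257)),("scene",(.018,-.026,z),G(573,264)),("scene",(.018,.026,z),G(581,200))]
for n,k in(("top",a),("scene",b),("both",a+b)): print("hs",n,*fit(k,[.6,-.06,1.57]),sep="\n")
D=lambda u,v:cr(400,260,4,0,300,u,v); E=lambda u,v:cr(150,205,5,400,300,u,v)
t=np.radians(20); q=lambda x,y,z:(x*np.cos(t)+z*np.sin(t),y,-x*np.sin(t)+z*np.cos(t))
d=[("top",q(-.0235,.035,.004),D(138,526)),("top",q(-.0235,-.035,.004),D(270,525)),("top",q(.0195,.025,.081),D(188,386)),("top",q(.0195,-.025,.081),D(277,389)),("top",q(.0195,.025,0),D(147,440)),("top",q(.0195,-.025,0),D(235,446)),("scene",q(-.0235,.035,.004),E(661,357))]
print("dock",*fit(d,[.5,-.32,0,.045],True),sep="\n")
E
```

```text
win scene
[0.609 0.303 0.039]
[[ 0.244  0.529]
 [ 0.337  0.609]
 [-0.905 -0.461]
 [ 0.07  -0.587]]
head top
[0.608 0.3   0.036]
[[-0.261 -0.472]
 [ 0.867 -0.455]
 [ 0.375  0.308]
 [-1.117  0.612]]
both
[0.609 0.302 0.042]
[[-0.699  0.535]
 [-0.661  0.505]
 [-1.815 -0.572]
 [-0.795 -0.582]
 [-1.609 -0.439]
 [-0.465 -0.858]
 [-0.817 -0.1  ]
 [-2.324  0.645]]
hs
top
[ 0.596 -0.064  1.651]
[[ 0.001 -0.066]
 [-0.531  0.153]
 [ 0.169 -0.092]
 [ 0.315  0.007]]
hs
scene
[ 0.594 -0.064  1.699]
[[-0.971  1.319]
 [ 0.3   -0.076]
 [ 0.471 -1.485]]
hs
both
[ 0.596 -0.064  1.679]
[[-0.11   0.353]
 [-0.679  0.069]
 [-0.323  0.099]
 [ 0.551  0.15 ]
 [-1.438  1.708]
 [-0.183  0.569]
 [ 0.577 -0.883]]
dock
[ 0.481 -0.323  0.01   0.047]
[[-0.    -2.344]
 [-0.645 -1.689]
 [-0.703  1.248]
 [ 1.322  0.83 ]
 [-0.151  0.801]
 [ 0.47  -0.4  ]
 [-0.031 -0.106]]
```

```bash
python3 -m pendant '[[1,[0.01,0.01,0.03],[0,0,0]],[1,[0.026,0.031,0.03],[0,0,5]],[1,[0.026,0.031,0.03],[0,0,5]],[1,[0.026,0.031,0.03],[0,0,5]],[1,[0.026,0.031,0],[0,0,5]],[1,[0.026,0.031,0],[0,0,5]],[1,[0.026,0.031,0],[0,0,5]],[1,[0.026,0.031,0],[0,0,5]],[1,[0.026,0.031,0],[0,0,5]],[1,[0.026,0.031,0],[0,0,5]],[1,[0.026,0.031,0],[0,0,5]],[1,[0.026,0.031,0],[0,0,5]],[1,[0.026,0.031,0],[0,0,5]],[1,[0.026,0.031,0],[0,0,5]],[1,[0.026,0.031,0],[0,0,5]],[1,[0.02,0.03,0],[0,0,4.5]],[1,[0,0,0],[0,0,0]]]' 15
```

```text
time: 4.8
ee_pos: [0.5969, -0.0613, 0.3412]
tcp_rot: [-2.113, -2.323, -0.002]
force: [-0.3, -0.5, 0.4]
opening: 0.094
grip_force: 0.0
```

```bash
python3 -m pendant '[[1,[-0.001,-0.002,-0.04],[0,0,0]],[1,[0,0,-0.04],[0,0,0]],[1,[0,0,-0.04],[0,0,0]],[1,[0,0,-0.03],[0,0,0]],[1,[0,0,-0.025],[0,0,0]],[1,[0,0,-0.017],[0,0,0]],[1,[0,0,0],[0,0,0]],[0.3,[0,0,0],[0,0,0]],[0.3,[0,0,0],[0,0,0]],[0.3,[0,0,0],[0,0,0]],[0.3,[0,0,0],[0,0,0]],[0.3,[0,0,0],[0,0,0]],[0.3,[0,0,0],[0,0,0]]]' 20
```

```text
time: 6.1
ee_pos: [0.5946, -0.0671, 0.1502]
tcp_rot: [2.121, 2.317, 0.001]
force: [0.7, 0.2, 0.6]
opening: 0.0515
grip_force: 20.0
```

```bash
python3 -m pendant '[[0.3,[0,0,0.02],[0,0,0]],[0.3,[0,0,0.04],[0,0,0]],[0.3,[0,0,0.04],[0,0,0]],[0.3,[0.018,0.0265,0.009],[0,0,-6.6]],[0.3,[0.018,0.0265,0],[0,0,-6.6]],[0.3,[0.018,0.0265,0],[0,0,-6.6]],[0.3,[0.018,0.0265,0],[0,0,-6.6]],[0.3,[0.018,0.0265,0],[0,0,-6.6]],[0.3,[0,0.0265,0],[0,0,-6.6]],[0.3,[0,0.0265,0],[0,0,-6.6]],[0.3,[0,0.0265,0],[0,0,-6.6]],[0.3,[0,0.0265,0],[0,0,-6.6]],[0.3,[0,0.0265,0],[0,0,-6.6]],[0.3,[0,0.0265,0],[0,0,-6.6]],[0.3,[0,0.0265,0],[0,0,-6.6]],[0.3,[0,0.0265,0],[0,0,-6.6]],[0.3,[0,0.0265,0],[0,0,-6.6]],[0.3,[0,0,0],[0,0,0]],[0.3,[0,0,0],[0,0,0]]]'
python3 - <<'E'
from h import *
s=bot.read_state();r=R.from_rotvec(s["tcp_rot"]).as_matrix();print(s["ee_pos"],np.degrees(np.arctan2(r[1,0],r[0,0])),r[:,2],s["joints"],s["time"])
a=snap("scene","s1");print(bot.find_in("scene","back_side"),bot.find_in("scene","key_side"));b=snap("top","t1")
m=np.zeros((600,800,3),np.uint8)
m[:,:400]=cv2.resize(a[130:310,430:550],(400,600),interpolation=2)[...,::-1];m[:450,400:]=cv2.resize(b[190:290,80:169],(400,450),interpolation=2)[...,::-1]
cv2.imwrite("pics/m3.png",m)
E
```

```text
time: 8.0
ee_pos: [0.6836, 0.3042, 0.2574]
tcp_rot: [3.139, 0.076, -0.003]
force: [0.4, -0.1, -3.0]
opening: 0.0517
grip_force: 20.0
[0.68364486 0.30422955 0.25735273] 2.7903868037058364 [-0.00207747 -0.0013936  -0.99999687] [ 3.03553676e-01  5.63191547e-01  9.89901249e-01 -7.09043431e-04
  1.59089891e+00  1.82563378e+00] 8.0
[{'xyz': [0.2862, 0.0418, 0.7211], 'conf': 0.58}] [{'xyz': [-0.0967, 0.208, 0.815], 'conf': 0.17}]
```

View pics/m3.png

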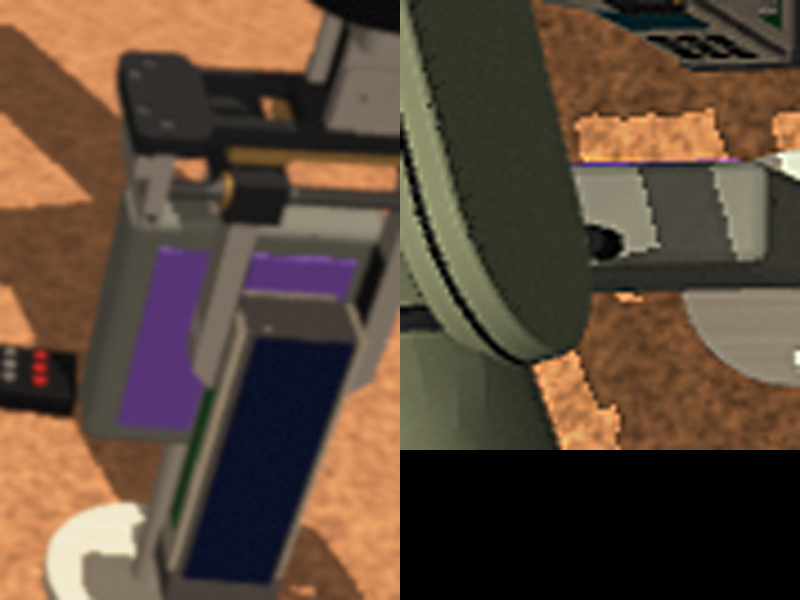

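Handset is upright in front of the window, navy back to the camera (panel centre crop (265,460)), edges gripped.

Run:
```python
from fit import *
np.set_printoptions(precision=3,suppress=True)
print(cw("scene",[0.2862,0.0418,0.7211]))
C=lambda u,v:cr(430,130,10/3,0,0,u,v)
p=[("scene",(.018,a,z),C(*uv)) for a,z,uv in((-.02,.165,(250,337)),(.02,.165,(355,337)),(.02,.02,(272,583)),(-.02,.02,(185,577)))]
print(*fit(p,[.685,.305,0,.115],True),sep="\n")
```

```text
[0.705 0.303 0.215]
[0.693 0.301 0.096 0.12 ]
[[ 1.743 -0.453]
 [ 0.014  0.622]
 [-0.565 -0.379]
 [-0.59   0.228]]
```

```bash
python3 -m pendant '[[0.3,[0,0,0],[0,0,0]],[0.3,[0,0,0],[0,0,0]],[0.3,[0,0,0],[0,0,0]],[0.3,[0,0,0],[0,0,0]],[0.3,[0,0,0],[0,0,0]],[0.3,[0,0,0],[0,0,0]],[0.3,[0,0,0],[0,0,0]],[0.3,[0,0,0],[0,0,0]],[0.3,[0,0,0],[0,0,0]],[0.3,[0,0,0],[0,0,0]],[0.3,[0,0,0],[0,0,0]],[0.3,[0,0,0],[0,0,0]],[0.3,[0,0,0],[0,0,0]],[0.3,[0,0,0],[0,0,0]],[0.3,[0.01,0,0],[0,0,7]],[0.3,[0.01,0,0],[0,0,7]],[0.3,[0.01,0,0],[0,0,7]],[0.3,[0,0,0],[0,0,7]],[0.3,[0,0,0],[0,0,7]],[0.3,[0,0,0],[0,0,7]]]' && python3 -m pendant '[[0.3,[0,0,0],[0,0,7]],[0.3,[0,0,0],[0,0,7]],[0.3,[0,0,0],[0,0,7]],[0.3,[0,0,0],[0,0,7]],[0.3,[0,0,0],[0,0,7]],[0.3,[0,0,0],[0,0,7]],[0.3,[0,0,0],[0,0,7]],[0.3,[0,0,0],[0,0,7]],[0.3,[0,0,0],[0,0,7]],[0.3,[0,0,0],[0,0,7]],[0.3,[0,0,0],[0,0,7]],[0.3,[0,0,0],[0,0,7]],[0.3,[0,0,0],[0,0,7]],[0.3,[0,0,0],[0,0,7]],[0.3,[0,0,0],[0,0,7]],[0.3,[0,0,0],[0,0,7]],[0.3,[-0.01,0,0],[0,0,7]],[0.3,[-0.01,0,0],[0,0,7]],[0.3,[-0.01,0,0],[0,0,7]],[0.3,[0,0,0],[0,0,7]]]'
python3 - <<'E'
from h import *
s=bot.read_state();r=R.from_rotvec(s["tcp_rot"]).as_matrix();print(s["ee_pos"],np.degrees(np.arctan2(r[1,0],r[0,0])),r[:,2],s["joints"],s["time"])
E
```

```text
time: 10.2
ee_pos: [0.7144, 0.3039, 0.2586]
tcp_rot: [-2.903, -1.201, 0.0]
force: [0.2, 1.4, -2.2]
opening: 0.0518
grip_force: 20.0
time: 12.2
ee_pos: [0.6833, 0.3043, 0.2591]
tcp_rot: [0.137, -3.138, -0.0]
force: [-0.8, -0.4, -2.0]
opening: 0.0515
grip_force: 20.0
[0.68327097 0.30429734 0.25914138] -175.0120136943372 [-4.97295616e-04  1.28774091e-04 -9.99999868e-01] [ 3.03362549e-01  5.60156502e-01  9.90833409e-01  2.71507122e-04
  1.59103886e+00 -1.35448508e+00] 12.2
```

```bash
python3 -m pendant '[[0.3,[0.001,0.001,0],[0,0,-2.5]],[0.3,[0,0,0],[0,0,0]],[0.3,[0,0,0],[0,0,0]],[0.3,[0,0,0],[0,0,0]],[0.3,[0,0,0],[0,0,0]],[0.3,[0,0,0],[0,0,0]],[0.3,[0,0,0],[0,0,0]],[0.3,[0,0,0],[0,0,0]],[0.3,[0,0,0],[0,0,0]],[0.3,[0,0,0],[0,0,0]],[0.3,[0,0,0],[0,0,0]],[0.3,[0,0,0],[0,0,0]],[0.3,[0,0,0],[0,0,0]],[0.3,[0,0,0],[0,0,0]],[0.3,[0,0,0],[0,0,0]],[0.3,[0.01,-0.012,0],[0,0,0]],[0.3,[0.01,-0.012,0],[0,0,-7]],[0.3,[0,-0.012,0],[0,0,-7]],[0.3,[0,-0.012,0],[0,0,-7]],[0.3,[0,-0.012,0],[0,0,-7]]]' && python3 -m pendant '[[0.3,[0,-0.012,0],[0,0,-7]],[0.3,[0,-0.012,0],[0,0,-7]],[0.3,[0,-0.012,0],[0,0,-7]],[0.3,[0,-0.012,0],[0,0,-7]],[0.3,[0,-0.012,0],[0,0,-7]],[0.3,[0,-0.012,0],[0,0,-7]],[0.3,[0,-0.012,0],[0,0,-7]],[0.3,[0,-0.012,0],[0,0,-7]],[0.3,[0,0,-0.03],[0,0,-1.2]],[0.3,[0,0,-0.03],[0,0,0]],[0.3,[0,0,-0.025],[0,0,0]],[0.3,[0,0,-0.012],[0,0,0]],[0.3,[0,0,-0.006],[0,0,0]],[0.3,[0,0,-0.003],[0,0,0]],[0.3,[0,0,-0.003],[0,0,0]],[0.3,[0,0,-0.002],[0,0,0]],[0.3,[0,0,0],[0,0,0]]]'
python3 - <<'E'
from h import *
s=bot.read_state();r=R.from_rotvec(s["tcp_rot"]).as_matrix();print(s["ee_pos"],np.degrees(np.arctan2(r[1,0],r[0,0])),r[:,2],s["joints"],s["time"],s["force"])
E
```

```text
time: 14.2
ee_pos: [0.7062, 0.2432, 0.2586]
tcp_rot: [0.711, 3.06, -0.001]
force: [-0.5, 0.1, -2.6]
opening: 0.0517
grip_force: 20.0
time: 15.9
ee_pos: [0.7058, 0.149, 0.1486]
tcp_rot: [2.082, 2.352, 0.001]
force: [0.5, -0.6, -2.4]
opening: 0.0519
grip_force: 20.0
[0.70576542 0.14901626 0.14860003] 96.9645160185243 [ 1.30445342e-03  7.82770543e-05 -9.99999146e-01] [ 8.83134259e-02  5.69175659e-01  1.20385761e+00 -3.78606372e-05
  1.36725312e+00 -3.32327330e-02] 15.9 [ 0.47027874 -0.5992101  -2.42974901]
```

```bash
python3 -m pendant '[[0.3,[0,0,-0.002],[0,0,-2]],[0.3,[0,0,-0.0015],[0,0,-2]],[0.3,[0,0,-0.0005],[0,0,0]],[0.3,[0,0,0],[0,0,0]]]'
```

```text
time: 16.3
ee_pos: [0.7056, 0.149, 0.1443]
tcp_rot: [2.162, 2.279, 0.001]
force: [-0.5, 0.5, -2.6]
opening: 0.0519
grip_force: 20.0
```

```bash
python3 -m pendant '[[0.3,[0,0,-0.001],[0,0,0]],[0.3,[0,0,0],[0,0,0]]]'; python3 -m pendant '[[0.3,[0,0,-0.001],[0,0,0]],[0.3,[0,0,0],[0,0,0]]]'
```

```text
time: 16.5
ee_pos: [0.7056, 0.149, 0.1443]
tcp_rot: [2.162, 2.278, 0.001]
force: [-2.1, -1.0, 3.6]
opening: 0.0519
grip_force: 20.0
time: 16.7
ee_pos: [0.7057, 0.149, 0.1443]
tcp_rot: [2.162, 2.278, 0.001]
force: [-2.7, -2.1, 7.2]
opening: 0.0518
grip_force: 20.0
```

```bash
python3 -m pendant '[[0.8,[0,0,0.001],[0,0,0]],[1,[0,0,0],[0,0,0]],[1,[0,0,0],[0,0,0]],[1,[0,0,0],[0,0,0]],[1,[0,0,0.02],[0,0,0]],[1,[0,0,0.03],[0,0,0]],[1,[0,0,0.02],[0,0,5]],[1,[0,0,0],[0,0,8.5]],[1,[0,0,0],[0,0,8.5]],[1,[0,0,0],[0,0,8.5]],[1,[0,0,0],[0,0,8.5]],[1,[0,0,0],[0,0,8.5]],[1,[0,0,0],[0,0,8.5]],[1,[0,0,0],[0,0,8.5]],[1,[0,0,0],[0,0,8.5]],[1,[0,0,0],[0,0,8.5]],[1,[0,0,0],[0,0,8.5]],[1,[0,0,0],[0,0,0]]]'
python3 - <<'E'
from h import *
s=bot.read_state();r=R.from_rotvec(s["tcp_rot"]).as_matrix();print(s["ee_pos"],np.degrees(np.arctan2(r[1,0],r[0,0])))
snap("scene","s2");print([(cw("scene",d["xyz"]),d["conf"]) for d in bot.find_in("scene","handset")])
E
```

```text
time: 18.5
ee_pos: [0.7053, 0.1489, 0.2124]
tcp_rot: [0.081, -3.14, 0.0]
force: [0.2, 0.1, -0.4]
opening: 0.0939
grip_force: 0.0
[0.70529622 0.1489004  0.21238769] -177.05927880186323
[(array([0.73251978, 0.1480778 , 0.11281274]), 0.8), (array([0.59398686, 0.04910149, 0.05336351]), 0.31)]
```

View pics/s2.png

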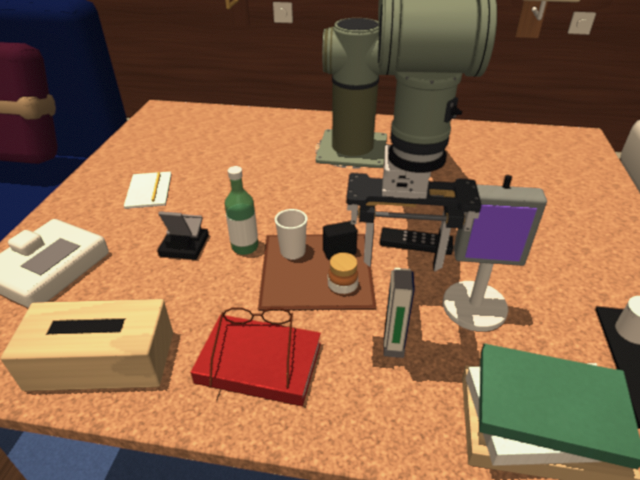

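Handset stands at (400,310), green edge to the camera; gripper turned above it. Regrip by keypad and back.

```bash
python3 -m pendant '[[1,[0,0,-0.03],[0,0,0]],[1,[0,0,-0.03],[0,0,0]],[1,[0,0,-0.009],[0,0,0]],[1,[0,0,0],[0,0,0]],[0.2,[0,0,0],[0,0,0]],[0.2,[0,0,0],[0,0,0]],[0.2,[0,0,0],[0,0,0]],[0.2,[0,0,0],[0,0,0]],[0.2,[0,0,0],[0,0,0]],[0.2,[0,0,0],[0,0,0]],[0.2,[0,0,0],[0,0,0]],[0.2,[0,0,0],[0,0,0]]]' 20;  python3 - <<'E'
from h import *
s=bot.read_state();r=R.from_rotvec(s["tcp_rot"]).as_matrix();print(s["ee_pos"],np.degrees(np.arctan2(r[1,0],r[0,0])))
E
```

```text
time: 19.8
ee_pos: [0.7053, 0.1492, 0.1438]
tcp_rot: [-0.081, 3.141, 0.001]
force: [0.5, -0.1, 0.0]
opening: 0.0361
grip_force: 19.9
[0.705328   0.14918271 0.14382908] -177.04469743518817
```

```bash
python3 -m pendant '[[0.2,[0,0,0.02],[0,0,0]],[0.2,[0,0,0.035],[0,0,0]],[0.2,[0,0,0.035],[0,0,0]],[0.2,[0,0.01,0.025],[0,0,0]],[0.2,[0,0.025,0],[0,0,0]],[0.2,[0,0.03,0],[0,0,0]],[0.2,[0,0.03,0],[0,0,0]],[0.2,[0,0.025,0],[0,0,0]],[0.2,[-0.006,0.02,0],[0,0,0]],[0.2,[-0.006,0.01,0],[0,0,-0.5]],[0.2,[0,0.006,0],[0,0,0]],[0.2,[0,0,0],[0,0,0]],[0.2,[0,0,0],[0,0,0]]]';  python3 - <<'E'
from h import *
s=bot.read_state();r=R.from_rotvec(s["tcp_rot"]).as_matrix();print(s["ee_pos"],np.degrees(np.arctan2(r[1,0],r[0,0])),r[:,2])
E
```

```text
time: 21.1
ee_pos: [0.6936, 0.3038, 0.2589]
tcp_rot: [-0.066, 3.141, -0.001]
force: [0.5, -0.7, -2.4]
opening: 0.0357
grip_force: 20.0
[0.69360742 0.30384409 0.25889253] -177.59933525503328 [ 2.35156824e-04 -7.22254187e-04 -9.99999712e-01]
```

```bash
python3 -m pendant '[[0.2,[0,0.001,0],[0,0,0]],[0.2,[0,0,0],[0,0,0]],[0.2,[0,0,0],[0,0,0]],[0.2,[0,0,0],[0,0,0]],[0.2,[0,0,0],[0,0,0]],[0.2,[0,0,0],[0,0,0]],[0.2,[0,0,0],[0,0,0]],[0.2,[0,0,0],[0,0,0]],[0.2,[0,0,0],[0,0,0]],[0.2,[0,0,0],[0,0,0]],[0.2,[0,0,0],[0,0,0]],[0.2,[0,0,0],[0,0,0]],[0.2,[0,0,0],[0,0,0]],[0.2,[0.01,0,0],[0,0,-7]],[0.2,[0.01,0,0],[0,0,-7]],[0.2,[0,0,0],[0,0,-7]],[0.2,[0,0,0],[0,0,-7]],[0.2,[0,0,0],[0,0,-7]],[0.2,[0,0,0],[0,0,-7]],[0.2,[0,0,0],[0,0,-7]]]' && python3 -m pendant '[[0.2,[0,0,0],[0,0,-7]],[0.2,[0,0,0],[0,0,-7]],[0.2,[0,0,0],[0,0,-7]],[0.2,[0,0,0],[0,0,-7]],[0.2,[0,0,0],[0,0,-7]],[0.2,[0,0,0],[0,0,-7]],[0.2,[0,0,0],[0,0,-7]],[0.2,[0,0,0],[0,0,-7]],[0.2,[0,0,0],[0,0,-7]],[0.2,[0,0,0],[0,0,-7]],[0.2,[0,0,0],[0,0,-7]],[0.2,[0,0,0],[0,0,-7]],[0.2,[0,0,0],[0,0,-7]],[0.2,[0,0,0],[0,0,-7]],[0.2,[0,0,0],[0,0,-7]],[0.2,[0,0,0],[0,0,-7]],[0.2,[-0.01,0,0],[0,0,-7]],[0.2,[-0.01,0,0],[0,0,-7]],[0.2,[0,0,0],[0,0,-5]],[0.2,[0,0,0],[0,0,0]]]';  python3 - <<'E'
from h import *
s=bot.read_state();r=R.from_rotvec(s["tcp_rot"]).as_matrix();print(s["ee_pos"],np.degrees(np.arctan2(r[1,0],r[0,0])),r[:,2])
E
```

```text
time: 23.1
ee_pos: [0.7133, 0.3059, 0.2587]
tcp_rot: [-1.248, -2.883, 0.0]
force: [0.8, 0.0, -3.5]
opening: 0.0361
grip_force: 20.0
time: 25.1
ee_pos: [0.6932, 0.306, 0.2591]
tcp_rot: [3.141, 0.068, 0.0]
force: [-0.6, 0.1, -2.3]
opening: 0.0359
grip_force: 20.0
[0.69316264 0.30601953 0.25905122] 2.4815086196992757 [ 2.97390806e-04  6.17670143e-06 -9.99999956e-01]
```

```bash
python3 -m pendant '[[0.2,[0,-0.001,0],[0,0,0]],[0.2,[0,0,0],[0,0,0]],[0.2,[0,0,0],[0,0,0]],[0.2,[0,0,0],[0,0,0]],[0.2,[0,0,0],[0,0,0]],[0.2,[0,0,0],[0,0,0]],[0.2,[0,0,0],[0,0,0]],[0.2,[0,0,0],[0,0,0]],[0.2,[0,0,0],[0,0,0]],[0.2,[0,0,0],[0,0,0]],[0.2,[0,0,0],[0,0,0]],[0.2,[0,0,0],[0,0,0]],[0.2,[0,0,0],[0,0,0]],[0.2,[0,0,0],[0,0,0]],[0.2,[0.005,0,0.009],[0,0,0]],[0.2,[0.005,0,0.009],[0,0,0]],[0.2,[0.005,0,0.009],[0,0,0]],[0.2,[0.005,0,0.009],[0,0,0]],[0.2,[0,-0.01,0.009],[0,0,0]]]' && python3 -m pendant '[[0.2,[0,-0.02,0],[0,0,4.4]],[0.2,[0,-0.032,0],[0,0,4.4]],[0.2,[0,-0.032,0],[0,0,4.4]],[0.2,[0,-0.032,0],[0,0,4.4]],[0.2,[0,-0.032,0],[0,0,4.4]],[0.2,[0,-0.032,0],[0,0,4.4]],[0.2,[0,-0.032,0],[0,0,4.4]],[0.2,[0,-0.032,0],[0,0,4.4]],[0.2,[0,-0.032,0],[0,0,4.4]],[0.2,[0,-0.032,0],[0,0,4.4]],[0.2,[-0.011,-0.032,0],[0,0,4.4]],[0.2,[-0.011,-0.032,0],[0,0,4.4]],[0.2,[-0.011,-0.032,0],[0,0,4.4]],[0.2,[-0.011,-0.032,0],[0,0,4.4]],[0.2,[-0.011,-0.032,0],[0,0,4.4]],[0.2,[-0.011,-0.032,0],[0,0,4.4]],[0.2,[-0.011,-0.032,0],[0,0,4.4]],[0.2,[-0.011,-0.032,0],[0,0,4.4]],[0.2,[-0.011,-0.032,0],[0,0,4.4]],[0.2,[-0.011,-0.02,0],[0,0,4.4]]]';  python3 - <<'E'
from h import *
s=bot.read_state();r=R.from_rotvec(s["tcp_rot"]).as_matrix();print(s["ee_pos"],np.degrees(np.arctan2(r[1,0],r[0,0])),r[:,2])
E
```

```text
time: 27.0
ee_pos: [0.7139, 0.2957, 0.3045]
tcp_rot: [-3.14, -0.07, -0.001]
force: [-0.2, -0.9, -1.9]
opening: 0.0361
grip_force: 20.0
time: 29.0
ee_pos: [0.6019, -0.3242, 0.3046]
tcp_rot: [2.211, 2.23, -0.002]
force: [-0.1, 0.2, -2.6]
opening: 0.036
grip_force: 20.0
[ 0.60188958 -0.32423716  0.30459837] 90.50495247622527 [ 2.67596535e-04 -1.65550603e-03 -9.99998594e-01]
```

```bash
python3 -m pendant '[[0.2,[0,0,0],[0,5,0]],[0.2,[0,0,0],[0,5,0]],[0.2,[0,0,0],[0,5,0]],[0.2,[-0.01,0,0],[0,5,0]],[0.2,[-0.03,0,0],[0,0,0]],[0.2,[-0.03,0,0],[0,0,0]],[0.2,[0,0,-0.02],[0,0,0]],[0.2,[0,0,-0.025],[0,0,0]],[0.2,[0,0,-0.025],[0,0,0]],[0.2,[0,0,-0.02],[0,0,0]],[0.2,[0,0,0],[0,0,0]]]';  python3 - <<'E'
from h import *
s=bot.read_state();r=R.from_rotvec(s["tcp_rot"]).as_matrix();print(s["ee_pos"],r[:,2],s["joints"])
a=snap("scene","s3");b=snap("top","t3")
m=np.zeros((600,800,3),np.uint8)
m[:,:400]=cv2.resize(a[150:270,140:220],(400,600),interpolation=2)[...,::-1];m[:,400:]=cv2.resize(b[215:335,400:480],(400,600),interpolation=2)[...,::-1]
cv2.imwrite("pics/m4.png",m)
E
```

```text
time: 30.1
ee_pos: [0.5315, -0.3204, 0.2108]
tcp_rot: [-2.019, -2.035, 0.357]
force: [-0.5, -0.7, -3.1]
opening: 0.036
grip_force: 20.0
[ 0.53145021 -0.32041569  0.21083156] [-0.34645184  0.00367262 -0.93806057] [-0.58320623  0.53425584  1.16794211 -0.1915297   1.73735295 -0.59466727]
```

View pics/m4.png

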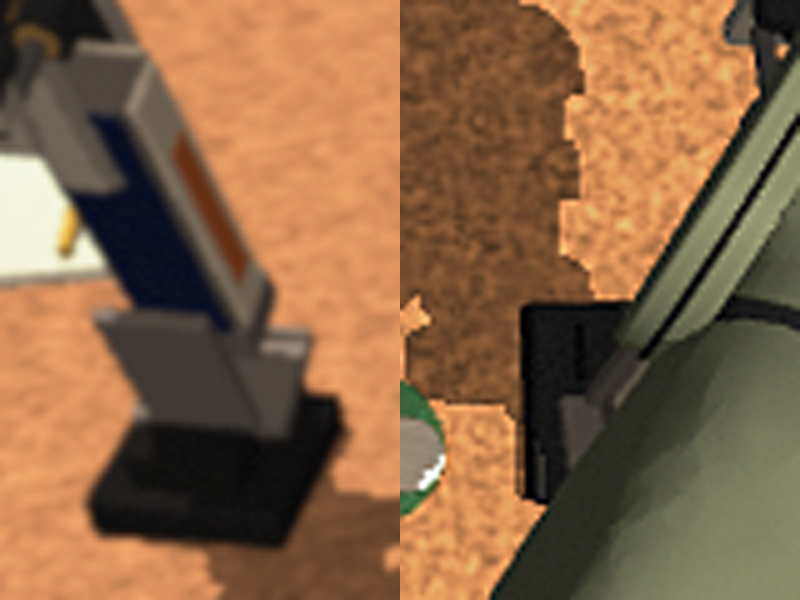

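Run:
```python
from fit import *
np.set_printoptions(precision=1,suppress=True)
s=bot.read_state();r=R.from_rotvec(s["tcp_rot"]).as_matrix()
hx=-r[:,1] if r[0,1]<0 else r[:,1]; hz=-r[:,2]; hy=np.cross(hz,hx); f=s["ee_pos"]-.1438*hz
print("foot",np.round(f,4),"hx",np.round(hx,3))
inv=lambda p:(px("scene",p)-[140,150]+.5)*5-.5
H=lambda x,y,z:inv(f+hx*x+hy*y+hz*z)
print("back/orange top",H(.018,.026,.165),"key/orange top",H(-.018,.026,.165),"key/orange foot",H(-.018,.026,0),"back/green top",H(.018,-.026,.165))
t=np.radians(20); D=lambda x,y,z:inv(np.array([.482,-.323,.047])+[x*np.cos(t)+z*np.sin(t),y,-x*np.sin(t)+z*np.cos(t)])
for x in(.0195,.0235): print("rest top",D(x,-.025,.081),D(x,.025,.081))
print("lip +y",D(-.0235,.035,.004),D(-.0215,.035,.004))
```

```text
foot [ 0.5 -0.3  0.1] hx [ 0.9  0.  -0.3]
back/orange top [129.1 118.6] key/orange top [157.8  44.1] key/orange foot [278.6 291.1] back/green top [ -1.9 108.3]
rest top [ 93.  304.1] [207.6 315.2]
rest top [ 89.9 312.1] [204.7 323.2]
lip +y [309.5 334.3] [308.3 338. ]
```

Handset hangs tilted in front of the backrest, aligned with the model within ~1–2 mm. Go down, then ease back onto the backrest.

```bash
python3 -m pendant '[[0.2,[-0.002,-0.001,-0.005],[0,0,0]],[0.2,[-0.002,0,-0.005],[0,0,0]],[0.2,[-0.0015,0,-0.005],[0,0,0]],[0.2,[0,0,0],[0,0,0]]]'; python3 -m pendant '[[0.2,[0.0019,0,-0.0007],[0,0,0]],[0.2,[0.0019,0,-0.0007],[0,0,0]],[0.2,[0.0019,0,-0.0007],[0,0,0]],[0.2,[0,0,0],[0,0,0]]]';  python3 -m pendant '[[0.2,[0.0019,0,-0.0007],[0,0,0]],[0.2,[0,0,0],[0,0,0]]]'; python3 -m pendant '[[0.2,[0.0019,0,-0.0007],[0,0,0]],[0.2,[0,0,0],[0,0,0]]]'
```

```text
time: 30.6
ee_pos: [0.5272, -0.3218, 0.1981]
tcp_rot: [-2.022, -2.038, 0.357]
force: [-1.0, 0.4, -2.3]
opening: 0.0361
grip_force: 20.0
time: 31.0
ee_pos: [0.5339, -0.322, 0.1966]
tcp_rot: [-2.023, -2.04, 0.357]
force: [0.3, -0.8, -2.7]
opening: 0.0364
grip_force: 20.0
time: 31.2
ee_pos: [0.5356, -0.322, 0.1959]
tcp_rot: [-2.023, -2.039, 0.357]
force: [-0.1, -0.0, -2.7]
opening: 0.0361
grip_force: 20.0
time: 31.4
ee_pos: [0.5364, -0.3221, 0.1957]
tcp_rot: [-2.022, -2.037, 0.359]
force: [-4.2, 0.2, 0.8]
opening: 0.0361
grip_force: 20.0
```

```bash
python3 -m pendant '[[0.2,[-0.0012,0,0.0004],[0,0,0]],[0.2,[-0.0014,0,-0.0038],[0,0,0]],[0.2,[-0.0014,0,-0.0038],[0,0,0]],[0.2,[-0.001,0,-0.0028],[0,0,0]],[0.2,[0,0,0],[0,0,0]]]'; python3 -m pendant '[[0.2,[-0.0007,0,-0.0019],[0,0,0]],[0.2,[0,0,0],[0,0,0]]]';  python3 -m pendant '[[0.2,[-0.0003,0,-0.0009],[0,0,0]],[0.2,[0,0,0],[0,0,0]]]'; python3 -m pendant '[[0.2,[-0.0003,0,-0.0009],[0,0,0]],[0.2,[0,0,0],[0,0,0]]]'
```

```text
time: 31.9
ee_pos: [0.5319, -0.3219, 0.1842]
tcp_rot: [-2.022, -2.038, 0.357]
force: [-1.7, 0.0, -2.6]
opening: 0.036
grip_force: 20.0
time: 32.1
ee_pos: [0.5314, -0.3219, 0.183]
tcp_rot: [-2.022, -2.039, 0.357]
force: [-2.4, 0.3, -1.9]
opening: 0.036
grip_force: 20.0
time: 32.3
ee_pos: [0.5313, -0.322, 0.1825]
tcp_rot: [-2.023, -2.039, 0.357]
force: [-2.1, 0.9, -0.8]
opening: 0.0362
grip_force: 20.0
time: 32.5
ee_pos: [0.531, -0.3221, 0.1817]
tcp_rot: [-2.023, -2.039, 0.357]
force: [-1.3, 0.2, -0.1]
opening: 0.0358
grip_force: 20.0
```

```bash
python3 -m pendant '[[0.2,[-0.0003,0,-0.0009],[0,0,0]],[0.2,[0,0,0],[0,0,0]]]'; python3 -m pendant '[[0.2,[-0.0003,0,-0.0009],[0,0,0]],[0.2,[0,0,0],[0,0,0]]]';  python3 - <<'E'
from h import *
a=snap("scene","s4")
cv2.imwrite("pics/m5.png",cv2.resize(a[130:270,140:280],(600,600),interpolation=2)[...,::-1])
E
```

```text
time: 32.7
ee_pos: [0.5306, -0.3222, 0.1807]
tcp_rot: [-2.023, -2.039, 0.357]
force: [-2.1, 0.1, 0.3]
opening: 0.0358
grip_force: 20.0
time: 32.9
ee_pos: [0.5304, -0.3221, 0.18]
tcp_rot: [-2.023, -2.039, 0.357]
force: [-2.3, -0.1, 0.9]
opening: 0.036
grip_force: 20.0
```

View pics/m5.png

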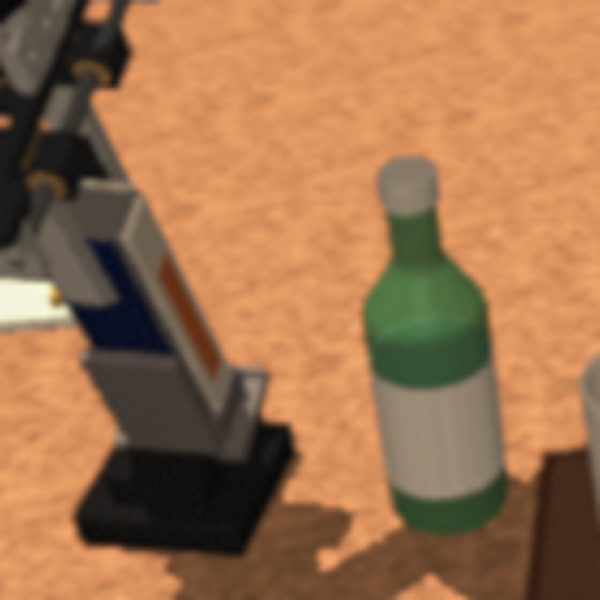

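Handset sits along the backrest with the foot almost at the ledge (crop (230,400)); continue until firm contact.

```bash
for i in 1 ; do python3 -m pendant '[[0.2,[-0.0004,0,-0.001],[0,0,0]],[0.2,[0,0,0],[0,0,0]]]'; done; python3 -m pendant '[[0.2,[-0.0004,0,-0.001],[0,0,0]],[0.2,[0,0,0],[0,0,0]]]'
```

```text
time: 33.15
ee_pos: [0.5303, -0.3221, 0.1799]
tcp_rot: [-2.024, -2.04, 0.357]
force: [-1.3, 1.2, 4.6]
opening: 0.0357
grip_force: 20.0
time: 33.35
ee_pos: [0.5302, -0.3221, 0.18]
tcp_rot: [-2.024, -2.04, 0.357]
force: [-0.7, 1.6, 8.5]
opening: 0.036
grip_force: 20.0
```

```bash
python3 -m pendant '[[0.2,[0.0007,0,0.0012],[0,0,0]],[0.45,[0,0,0],[0,0,0]],[0.5,[0,0,0],[0,0,0]],[0.55,[0,0,0],[0,0,0]],[0.7,[0,0,0],[0,0,0]],[0.85,[0,0,0],[0,0,0]],[0.85,[0,0,0],[0,0,0]]]' 5; python3 -m pendant '[[0.85,[0.0035,0,0.0095],[0,0,0]],[0.85,[0.007,0,0.019],[0,0,0]],[0.85,[0.01,0,0.028],[0,0,0]],[0.85,[0.01,0,0.028],[0,0,0]],[0.85,[0.01,0,0.028],[0,0,0]],[0.85,[0.005,0,0.03],[0,0,0]],[0.85,[0,0.03,0.01],[0,0,0]],[0.85,[0,0.04,0],[0,0,0]],[0.85,[0,0.04,0],[0,0,0]],[0.85,[0,0.04,0],[0,0,0]],[0.85,[0,0.04,0],[0,0,0]],[0.85,[0,0,0],[0,0,0]]]';  python3 - <<'E'
from h import *
a=snap("scene","s5");b=snap("top","t5")
for c in("scene","top"): print([(cw(c,d["xyz"]),d["conf"]) for d in bot.find_in(c,"handset")])
m=np.zeros((600,800,3),np.uint8)
m[:,:400]=cv2.resize(a[150:270,140:220],(400,600),interpolation=2)[...,::-1];m[:,400:]=cv2.resize(b[215:335,400:480],(400,600),interpolation=2)[...,::-1]
cv2.imwrite("pics/m6.png",m); print(bot.read_state()["force"])
E
```

```text
time: 34.05
ee_pos: [0.5304, -0.3221, 0.1788]
tcp_rot: [-2.023, -2.039, 0.357]
force: [0.2, -0.5, -0.1]
opening: 0.072
grip_force: 0.0
time: 35.25
ee_pos: [0.5763, -0.1272, 0.3331]
tcp_rot: [-2.017, -2.047, 0.355]
force: [0.5, -0.5, 0.5]
opening: 0.0795
grip_force: 0.0
[(array([ 0.53743127, -0.3111783 ,  0.1656285 ]), 0.67)]
[(array([0.57803921, 0.28585219, 0.22590242]), 0.55)]
[-0.23053681 -0.7542486  -0.44183516]
```

View pics/m6.png

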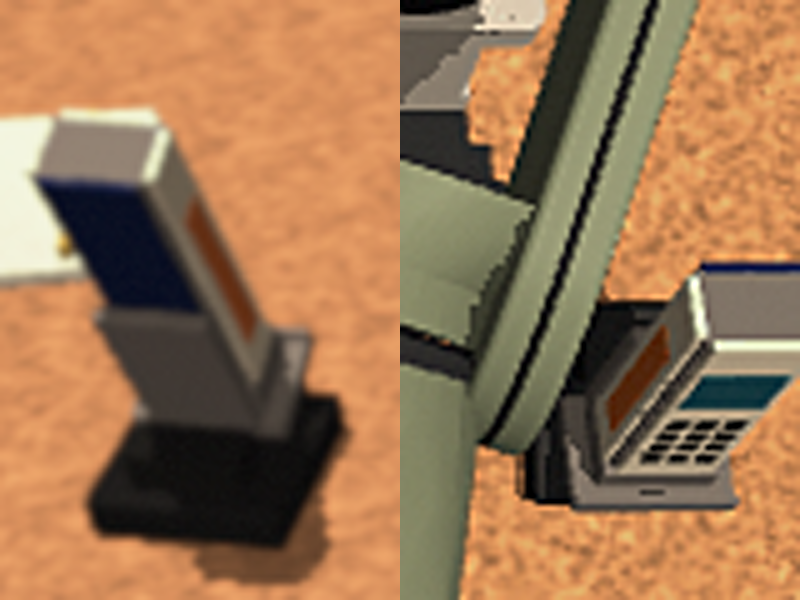

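Handset sits on the ledge behind the lip (right crop (660,490)), back on the backrest, keypad outwards; the arm is clear.

```bash
python3 -c "
from plant import bot
print(bot.finish_job())"
```

```text
the job is handed in; nothing more can be done
None
```

The handset was shown to the lamp keypad, back, orange and green in that order for over a second each, regripped once on the way, then docked keypad outwards and handed in at about 35 s; the judge's verdict was not reported.

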